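# Index a bench punch by clicks and make one stroke

## Robot

A 6-joint arm with a two-finger parallel gripper is mounted at the origin on the work surface. World frame = base frame: x ahead of the robot, y to its left, z up, the work surface at z = 0. Lengths are in m, angles in rad, forces in N, time in s.
With the tool pointing down it reaches from about 0.225 to 0.875 m from the base axis. Payload 3.4 kg.
Tool frame: the origin (TCP) lies on the centre line of the jaws, within the pads' length; the fingertips stand 19 mm ahead of it and the grasp point (between the pads) is the TCP (nose_length is the distance from the TCP to the fingertips, in m); z points along the fingers, y is the direction in which the jaws open and shut (so a half turn about z gives the same grasp; the last joint's range is limited). The gripper opens to 85 mm and grips with 20 to 120 N. Pads are 22 mm wide; open, the fingers measure 114 mm over their backs; the gripper's body (76 mm by 85 mm) begins 54 mm behind the grasp point. The pads swing forward as they close: fully open they stand 13 mm farther back than shut.
Start: joints at [-1.284, 0.276, 1.505, -0, 1.361, -0.121], TCP at [0.228, -0.528, 0.25] pointing down, gripper open.
Joint ranges: [-2.89, 2.89], [-0.75, 2.08], [0.22, 2.7], [-1.18, 4.32], [0.11, 2.71], [-2.7, 2.7]. Speed limits (rad/s): [2.57, 2.57, 3.14, 3.14, 3.14, 3.14].

## Interface

Orientations are given as a unit quaternion [w, x, y, z].
In Python, from rig import * gives the robot as it stands.
- The arm moves only by the shell command python3 -m jog 'ROWS' [OPENING] [FORCE]. ROWS is JSON, one flat list of numbers, 6 for each row, row after row: the shift along the tool's x, y, z in mm, then the turn, a rotation vector about the tool's x, y, z in degrees. In form: [tx, ty, tz, wx, wy, wz, tx, ty, tz, wx, wy, wz, ...]. A call has 1 to 10 rows; each row is the pose to reach, as a shift and turn from the pose commanded when the call began, along the tool's axes at that moment; what a row does not reach only later rows make up. A row lasts 1/8 s, in which the tool goes at most 62.5 mm and 10.7 degrees, less where a joint would pass 70% of its speed; a pose out of reach is approached as far as the arm can. A call with a gripper value outside its range is refused whole. OPENING is the closure, from 0 (fully open) to 1 (shut), set as the call begins (- or left out, the last holds). The fingers move at their own pace and stop on an object; FORCE is the grip in N (left out, the last holds). Time passes only in rows, so rows that repeat a pose let the fingers close. It gives the time, the measured TCP pose, the force and the opening at its end, in the units of the state.
- get_state(): the state, without advancing time (a new reading comes with each control period).
- get_image(name): name is "side" or "top" or "wrist"; returns a dict with "frame" (420x560x3 uint8, red, green, blue), "camera_matrix" (3x3 intrinsics, pixels), "rvec" (rotation vector, rad) and "tvec" (3), from world to camera coordinates, as OpenCV has them. Camera axes: x right, y down, z forward; pixel columns grow to the right and rows downward; lengths in m; the calibration is good to about 2 mm. A picture is of the moment at which its call begins. There is no depth.
- sign_off(): hands the job in, once; it reports no verdict.
The state is a dict: "clock": time; "qpos": joint angles; "qd": joint speeds; "effort": joint torques, N m; "position": TCP position; "ee_rot": TCP orientation; "contact_force": force on the tool from outside, world axes, zero at the start; "moment": the same for the moment, N m; "width": finger opening in m.
Only numpy, scipy, OpenCV 4.12 (cv2) and the standard library are available. Lean on these libraries where they do the work, as an engineer would, in place of code of your own. Each camera call takes 0.05 s, during which the arm holds its last target.

## Task

On the jeweller's indexing punch, swing the swivel table's handle clockwise (seen from above) until it comes up against its stop, then turn it back counter-clockwise exactly four clicks and leave it there. Then turn the flywheel by its crank clockwise through exactly one full revolution, so that the punch makes one stroke at the ring band and the crank is back where it started. Let go of everything and do not disturb the other tools.

Things in the scene. Friction and masses are not known exactly. Their poses are not given: they have to be found in the camera images.
- punch: the indexing punch, bolted down: grey foot plate 150 (x) by 320 (y) by 14 mm; origin at the centre of its underside, z up. At its -y end a gear column 100 x 100 mm, 120 mm high, the flywheel flat on top; at its +y end the swivel table. From the column a level guide 34 mm wide, 65 to 93 mm high, reaches to y = +20 mm; the steel punch ram slides in it towards the table.
- table_axis (a point): centre of the swivel table's top, on its vertical turning axis; 90 mm along +y of the punch's origin, 60 mm high; fixed, does not turn. The table is a steel disc of 110 mm diameter carrying an upright brass ring band of 60 mm diameter, its top 86 mm high, clamped on it by a hub.
- handle_knob (a point): middle of the table handle's black upright knob: a cylinder of 16 mm diameter, 54 to 96 mm high; this point is 75 mm high and 85 mm from the table axis. Below it a steel bar 12 mm wide, 51 to 59 mm high, runs in to the table. Knob and table turn as one piece. At the start the handle stands three to seven clicks counter-clockwise from its stop.
- click_ring (a point): the pedestal under the table (100 mm diameter, 14 to 48 mm high), point on the table axis 30 mm high. A spring plunger in it holds the table every 15 degrees and pulls it in from a third of a step away. A click takes a peak of about 5 N sideways at the knob, at the beginning of the step; some way past mid-step the table springs ahead. Travel: eight clicks.
- stop_place (a point): centre of the foot plate under the pedestal, on the table axis, 14 mm high. Hidden inside is the rigid stop (pin stop_ring_c0) at the clockwise end of travel. It is set anew each time, anywhere that puts the handle 16 to 44 degrees from the punch's +x towards +y, so find it by touch. The zero click lies at the stop (it can be pressed 2 degrees beyond); count the four clicks from it.
- wheel_axis (a point): centre of the flywheel's top face on its vertical axis, 85 mm along -y of the punch origin, 150 mm high. The flywheel is a dark steel wheel with four spokes, 150 mm diameter, 130 to 150 mm high.
- crank_grip (a point): middle of the flywheel's crank: a black upright cylinder of 18 mm diameter, 151 to 195 mm high, that spins freely on its pin; this point 55 mm from the wheel axis and 178 mm high. It moves with the flywheel.
- flywheel (a joint): angle of the flywheel, rad, growing clockwise seen from above; within 0.06 of 0 at the start, when the crank points to about -x of the punch and the ram is drawn back; at 3.14 it is fully out against the band, at 6.28 it is back again after one stroke. It turns with about 2 N at the crank and stays where it is left.
- hammer: small hammer, 200 mm long, lying beyond the punch (its +x side), bystander; origin underneath its middle
- jar: closed glass jar, 56 mm diameter, 70 mm high, beside the gear column, bystander; origin at the centre of its underside
- dish: small white bowl, 70 mm diameter, 28 mm high, on the robot's side of the punch, bystander; origin at the centre of its underside
- dapping_block: brass dimpled block, 45 mm cube, beyond the gear column, bystander; origin at the centre of its underside

How it is judged:
By the outcome, as a careful person would: the job done as asked, in the order asked, and still so for the second after the job is handed in, with the robot touching nothing.
It also fails if it takes over 70 s, if anything falls off the work surface, if the arm or the gripper's body presses on something with over 40 N, if the wrist force passes 120 N, or if a joint passes its speed limit or range.

## Working session

There is one attempt and no reset: what is moved stays moved. The work goes in short steps, Python scripts to look and compute and a shell command to move; the robot and the scene stay as the last step left them, time stands still between calls to the robot, and variables do not carry over. Pictures are saved under pics/ and viewed, and the job is handed in when it is done.

```bash
ls; mkdir -p pics
cat > look.py <<'E'
import sys,cv2
from rig import *
tag=sys.argv[1]
for n in sys.argv[2:]:
    d=get_image(n); cv2.imwrite(f"pics/{tag}_{n}.png",d["frame"][:,:,::-1])
    import pickle; pickle.dump(d,open(f"pics/{tag}_{n}.pkl","wb"))
s=get_state(); print(s)
E
python3 look.py a top side
```

```text
pics
{'clock': 0.1, 'qpos': array([-1.28399569e+00,  2.76529994e-01,  1.50599278e+00,  1.23128524e-06,
        1.36069889e+00, -1.21032947e-01]), 'qd': array([-0.00261472, -0.00174241, -0.00118553, -0.00051346, -0.00029543,
       -0.00064743]), 'effort': array([-1.06360275e-05, -4.17704809e+01, -2.46406442e+01, -4.59460080e-04,
        5.73572106e-03, -5.45470016e-06]), 'position': array([ 0.22791225, -0.52743163,  0.24953267]), 'ee_rot': array([-8.11762474e-04,  9.79280617e-01,  2.02506322e-01, -6.68324172e-05]), 'contact_force': array([-0.93019637,  0.36113862, -0.15243635]), 'moment': array([0.00302379, 0.01843078, 0.01058012]), 'width': 0.08533778029624754}
```

View pics/a_top.png

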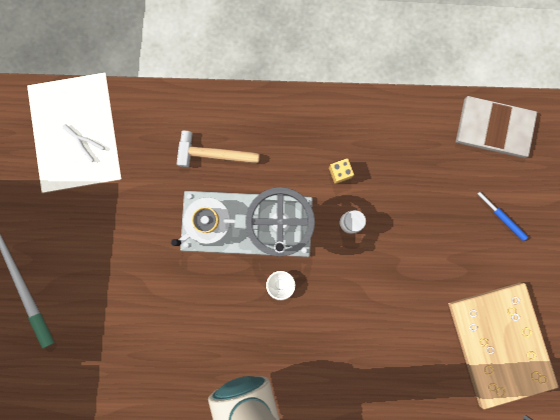

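View pics/a_side.png

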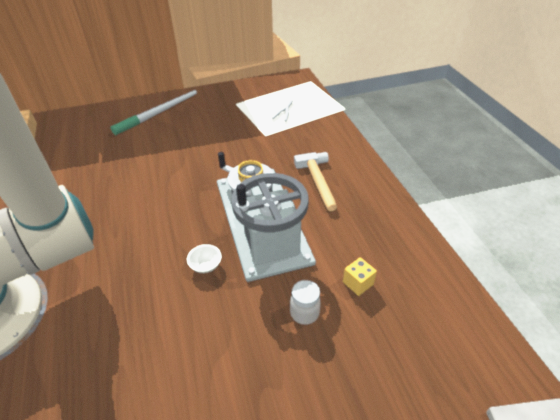

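```bash
cat > geo.py <<'E'
import cv2,numpy as np,pickle
def ld(t): return pickle.load(open(f"pics/{t}.pkl","rb"))
def ray(d,uv,z):
    R=cv2.Rodrigues(np.array(d["rvec"],float))[0];t=np.array(d["tvec"],float).ravel()
    n=cv2.undistortPoints(np.array([[uv]],float),np.array(d["camera_matrix"],float),None).ravel()
    v=R.T@np.array([n[0],n[1],1]);o=-R.T@t
    return (o+v*(z-o[2])/v[2])[:2]
def proj(d,p): return cv2.projectPoints(np.array([p],float),np.array(d["rvec"],float),np.array(d["tvec"],float),np.array(d["camera_matrix"],float),None)[0].ravel()
E
python3 - <<'E'
import cv2
im=cv2.imread('pics/a_top.png')[170:275,150:330]
cv2.imwrite('pics/a_crop.png',cv2.resize(im,None,fx=4.4,fy=4.4,interpolation=cv2.INTER_CUBIC))
im=cv2.imread('pics/a_side.png')[140:290,180:330]
cv2.imwrite('pics/a_crop2.png',cv2.resize(im,None,fx=4,fy=4,interpolation=cv2.INTER_CUBIC))
from geo import *
d=ld('a_top');R=cv2.Rodrigues(d['rvec'])[0];print(-R.T@d['tvec'],d['camera_matrix'])
E
```

```text
[ 0.51569612 -0.02862869  1.05921243] [[423.43911877   0.         287.92827446]
 [  0.         423.43911877 218.61090473]
 [  0.           0.           1.        ]]
```

View pics/a_crop.png

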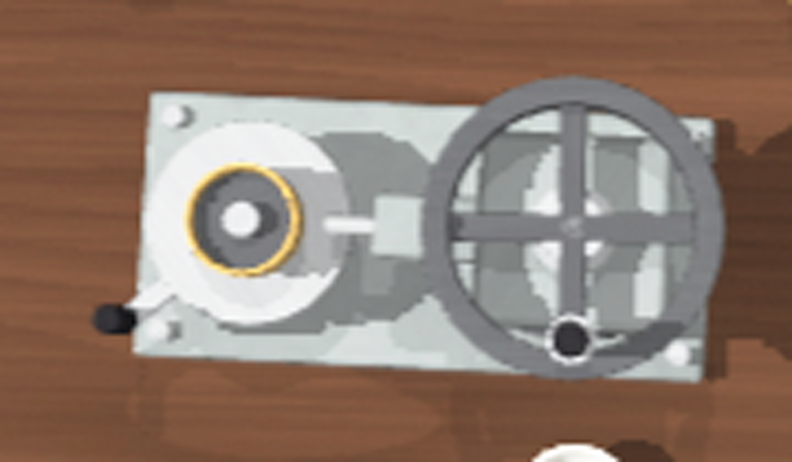

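View pics/a_crop2.png

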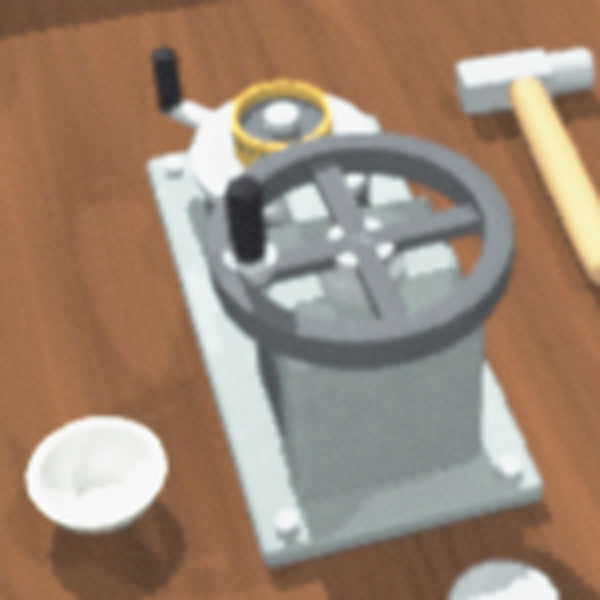

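Run:
```python
from geo import *
d=ld('a_top')
im=d['frame'];hsv=cv2.cvtColor(im,cv2.COLOR_RGB2HSV)
c=lambda x,y:(150+(x+.5)/4.4-.5,170+(y+.5)/4.4-.5)
for n,p,z in [('c1',(150,94),.014),('c2',(135,353),.014),('c3',(698,380),.014),('c4',(714,118),.014),('wheel',(574,228),.15),('ring',(244,220),.086),('hub',(241,218),.09),('crank',(570,339),.195),('knobtop',(104,317),.096)]:
    print(n,ray(d,c(*p),z))
m=((hsv[...,2]<60)&(hsv[...,1]<120)).astype('uint8')
n,l,s,ce=cv2.connectedComponentsWithStats(m[170:275,150:330])
for i in range(1,n):
    if s[i,4]>10: print(s[i],ce[i]+[150,170])
w=ray(d,c(574,228),.15);t=ray(d,c(244,220),.086)
print(np.linalg.norm(t-w)); k=ray(d,c(104,317),.096);cr=ray(d,c(570,339),.195)
print('yaw y-axis',np.degrees(np.arctan2(*(t-w)[::-1])), 'knob',np.linalg.norm(k-t),np.degrees(np.arctan2(*(k-t)[::-1])),'crank',np.linalg.norm(cr-w),np.degrees(np.arctan2(*(cr-w)[::-1])))
m=((hsv[...,0]>15)&(hsv[...,0]<32)&(hsv[...,1]>120)&(hsv[...,2]>120)).astype('uint8')
ys,xs=np.nonzero(m[200:250,180:235]);print('gold ring',cv2.minEnclosingCircle(np.c_[xs+180,ys+200].astype('float32')))
```

```text
c1 [0.65245283 0.23166381]
c2 [0.5064751  0.23359478]
c3 [ 0.49981439 -0.08148091]
c4 [ 0.6473958  -0.08709125]
wheel [ 0.57429816 -0.01226355]
ring [0.57798986 0.16164696]
hub [0.57873617 0.16246983]
crank [ 0.51988818 -0.01266276]
knobtop [0.52528195 0.22983226]
[22 70  9  6 46] [175.84782609 242.41304348]
[126  74   7   7  26] [279.26923077 246.92307692]
0.17394968732093452
yaw y-axis 88.78393110779463 knob 0.08618213020412277 127.70437795651353 crank 0.05441144171770372 -179.57962046118436
gold ring ((205.25999450683594, 219.5), 12.749902725219727)
```

```bash
cat > go.py <<'E'
# usage: go.py x y z psi(deg): prints tool-frame shift (mm) & turn from the measured pose
import sys,numpy as np
from scipy.spatial.transform import Rotation as Ro
from rig import *
s=get_state();p=np.array(s['position']);q=np.array(s['ee_rot']);R=Ro.from_quat(q[[1,2,3,0]])
M=R.as_matrix();psi=np.degrees(np.arctan2(M[1,0],M[0,0]))
x,y,z,ps=map(float,sys.argv[1:5])
T=Ro.from_euler('z',ps,degrees=True)*Ro.from_euler('x',180,degrees=True)
print('t',s['clock'],'pos',(p*1000).round(1),'psi',psi.round(2),'F',np.round(s['contact_force'],1),'w',round(s['width']*1000,1),'q6',np.degrees(s['qpos'][5]).round())
print('shift',(R.inv().apply(np.array([x,y,z])-p)*1000).round(1),'turn',np.degrees((R.inv()*T).as_rotvec()).round(2))
E
python3 go.py .525 .230 .28 127.7
```

```text
t 0.1 pos [ 227.9 -527.4  249.5] psi 23.37 F [-0.9  0.4 -0.2] w 85.3 q6 -7.0
shift [ 573.1 -577.5  -29.4] turn [-6.0000e-02 -9.0000e-02 -1.0433e+02]
```

```bash
python3 -m jog '[0,0,-30,0,0,0, 573,-577.5,-30,0,0,-104, 573,-577.5,-30,0,0,-104, 573,-577.5,-30,0,0,-104, 573,-577.5,-30,0,0,-104, 573,-577.5,-30,0,0,-104, 573,-577.5,-30,0,0,-104, 573,-577.5,-30,0,0,-104, 573,-577.5,-30,0,0,-104, 573,-577.5,-30,0,0,-104]' 0; python3 go.py .525 .230 .28 127.7
```

```text
clock: 1.35
position: [0.4336, -0.0022, 0.2802]
ee_rot: [0.0, 0.497, 0.868, -0.0]
contact_force: [0.5, -0.9, -0.8]
width: 0.0857
t 1.35 pos [433.6  -2.2 280.2] psi 120.41 F [ 0.5 -0.9 -0.8] w 85.7 q6 -40.0
shift [154.  196.4   0.2] turn [ 0.    0.04 -7.29]
```

```bash
python3 -m jog '[0,0,0,0,0,0]';python3 go.py .525 .230 .26 127.7
```

```text
clock: 1.48
position: [0.4339, -0.0, 0.2799]
ee_rot: [-0.001, 0.496, 0.868, 0.001]
contact_force: [-0.1, -0.6, -0.3]
width: 0.0852
t 1.475 pos [433.9  -0.  279.9] psi 120.53 F [-0.1 -0.6 -0.3] w 85.2 q6 -40.0
shift [151.9 195.3  20.3] turn [ 0.04 -0.08 -7.17]
```

```bash
python3 -m jog '[60,80,0,0,0,-7, 152,195.5,0,0,0,-7, 152,195.5,0,0,0,-7, 152,195.5,20,0,0,-7,152,195.5,20,0,0,-7,152,195.5,20,0,0,-7,152,195.5,20,0,0,-7]';python3 look.py b wrist top|head -0; python3 go.py .525 .230 .26 127.7
```

```text
clock: 2.35
position: [0.5264, 0.2234, 0.2608]
ee_rot: [0.0, 0.447, 0.895, -0.0]
contact_force: [-0.7, 0.4, 1.0]
width: 0.0854
t 2.45 pos [526.5 223.7 261.1] psi 126.92 F [-0.7 -0.3 -1.2] w 85.7 q6 -21.0
shift [5.9 2.6 1.1] turn [ 0.05  0.05 -0.78]Exception ignored on flushing sys.stdout:
BrokenPipeError: [Errno 32] Broken pipe
```

View pics/b_wrist.png

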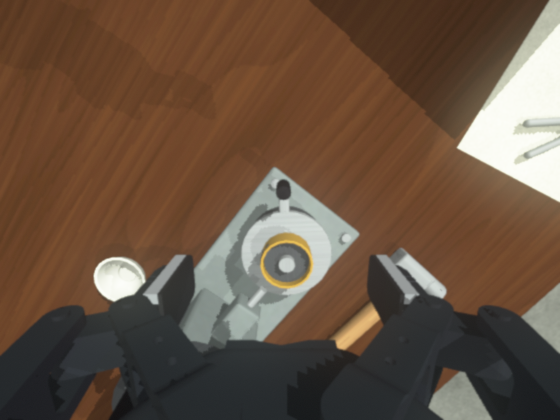

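View pics/b_top.png

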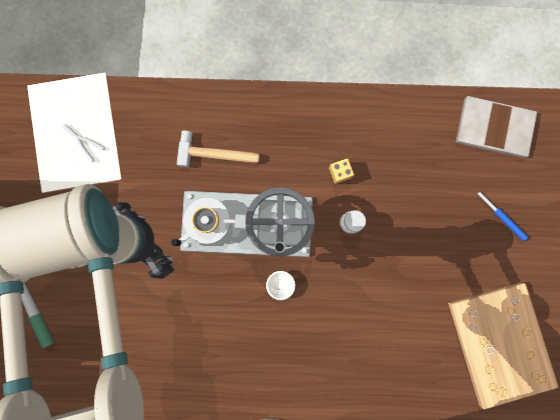

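Run:
```python
from geo import *
import pickle
d=ld('b_wrist')
im=d['frame'][:,:,::-1]
cv2.imwrite('pics/b_crop.png',cv2.resize(im[150:330,190:370],None,fx=3.3,fy=3.3,interpolation=cv2.INTER_CUBIC))
hsv=cv2.cvtColor(im,cv2.COLOR_BGR2HSV)
m=((hsv[...,0]>15)&(hsv[...,0]<32)&(hsv[...,1]>120)&(hsv[...,2]>120)).astype('uint8')
ys,xs=np.nonzero(m[220:300,240:330]);c,r=cv2.minEnclosingCircle(np.c_[xs+240,ys+220].astype('float32'))
print('ring',c,r,ray(d,c,.086))
m=((hsv[...,2]<50)).astype('uint8')
n,l,s,ce=cv2.connectedComponentsWithStats(m[160:220,260:310])
for i in range(1,n):
    if s[i,4]>10: print(s[i],ce[i]+[260,160],ray(d,ce[i]+[260,160],.075))
```

```text
ring (286.0594177246094, 260.4356384277344) 27.331687927246094 [0.57585025 0.16455528]
```

View pics/b_crop.png

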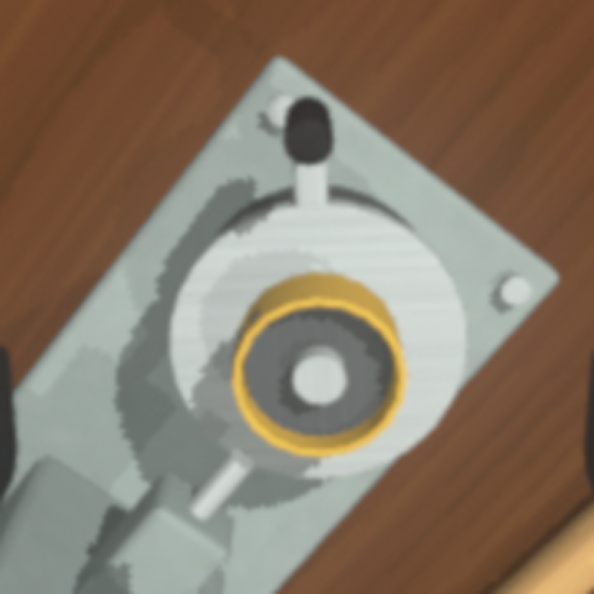

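Run:
```python
from geo import *
d=ld('b_wrist')
c=lambda x,y:(190+(x+.5)/3.3-.5,150+(y+.5)/3.3-.5)
t=ray(d,c(320,377),.086);h=ray(d,c(320,378),.09);k=ray(d,c(309,141),.096);k2=ray(d,c(308,120),.054)
print(t,h,k,k2,'disc',ray(d,c(318,338),.06))
for a in (k,k2):print(np.linalg.norm(a-t),np.degrees(np.arctan2(*(a-t)[::-1])))
print(ray(d,c(559,278),.014),ray(d,c(280,56),.014))
```

```text
[0.57892972 0.16154484] [0.57788218 0.16279083] [0.52491138 0.22669814] [0.52604757 0.22523867] disc [0.5771174 0.1635775]
0.08463412193798457 129.6619921090696
0.08278543054072639 129.701338442225
[0.65326811 0.22829714] [0.50742038 0.23255805]
```

```bash
python3 go.py .525 .2285 .083 128.7
```

```text
t 2.45 pos [526.5 223.7 261.1] psi 126.92 F [-0.7 -0.3 -1.2] w 85.7 q6 -21.0
shift [  4.9   1.5 178.1] turn [ 0.05  0.05 -1.78]
```

```bash
python3 -m jog '[4.9,1.5,50,0,0,-1.8,4.9,1.5,100,0,0,-1.8,4.9,1.5,130,0,0,-1.8,4.9,1.5,130,0,0,-1.8]' 0.3; python3 go.py .525 .2285 .083 128.7
```

```text
clock: 2.95
position: [0.523, 0.2287, 0.1286]
ee_rot: [-0.002, 0.432, 0.902, -0.002]
contact_force: [-0.4, -0.1, -0.4]
width: 0.0602
t 2.95 pos [523.  228.7 128.6] psi 128.78 F [-0.4 -0.1 -0.4] w 60.2 q6 -22.0
shift [-1.5  1.6 45.6] turn [-0.27 -0.1   0.08]
```

```bash
python3 -m jog '[-1,1,25,0,0,0,-1,1,46,0,0,0,-1,1,46,0,0,0,-1,1,46,0,0,0]' 0.3; python3 go.py .525 .2285 .083 128.7; python3 look.py c wrist side|cut -c1-20|head -1
```

```text
clock: 3.45
position: [0.5275, 0.2301, 0.0862]
ee_rot: [0.001, 0.432, 0.902, 0.001]
contact_force: [-0.3, 0.6, 0.5]
width: 0.0597
t 3.45 pos [527.5 230.1  86.2] psi 128.83 F [-0.3  0.6  0.5] w 59.7 q6 -22.0
shift [ 0.4 -3.   3.2] turn [0.18 0.08 0.13]
{'clock': 3.55, 'qpo
```

View pics/c_wrist.png

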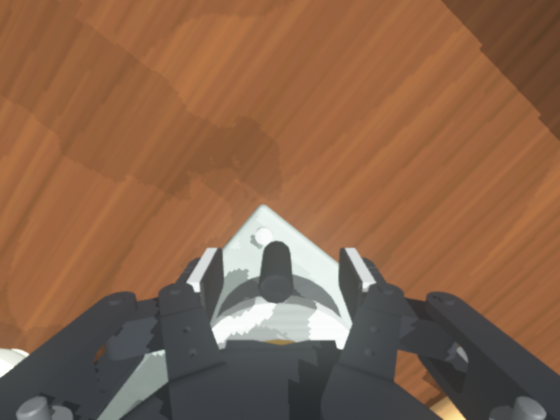

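View pics/c_side.png

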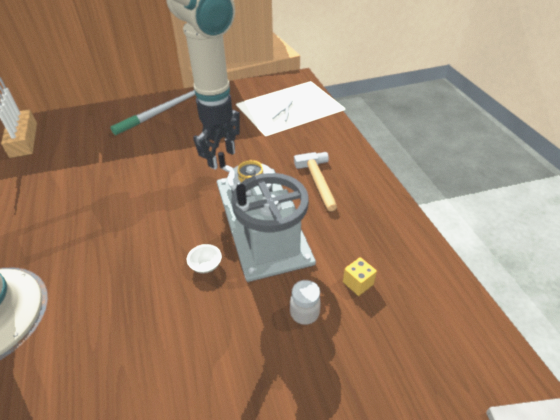

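```bash
python3 -m jog '[0,-1.5,3,0,0,0,0,-1.5,3,0,0,0,0,-1.5,3,0,0,0,0,-1.5,3,0,0,0,0,-1.5,3,0,0,0,0,-1.5,3,0,0,0]' 0.9 20; python3 go.py .525 .2285 .083 128.7; python3 look.py d wrist|cut -c1-20|head -1;python3 - <<'E'
from geo import *
d=ld('d_wrist')
print(proj(d,(.525,.2285,.083)),proj(d,(.525,.2285,.096)))
E
```

```text
clock: 4.3
position: [0.5251, 0.2291, 0.0814]
ee_rot: [0.0, 0.432, 0.902, 0.0]
contact_force: [-0.8, 1.3, 2.0]
width: 0.0156
t 4.3 pos [525.1 229.1  81.4] psi 128.85 F [-0.8  1.3  2. ] w 15.6 q6 -22.0
shift [-0.5 -0.5 -1.6] turn [ 0.02 -0.    0.15]
{'clock': 4.35, 'qpo
[283.7997141  278.56475611] [284.1380898  293.96026028]
```

View pics/d_wrist.png

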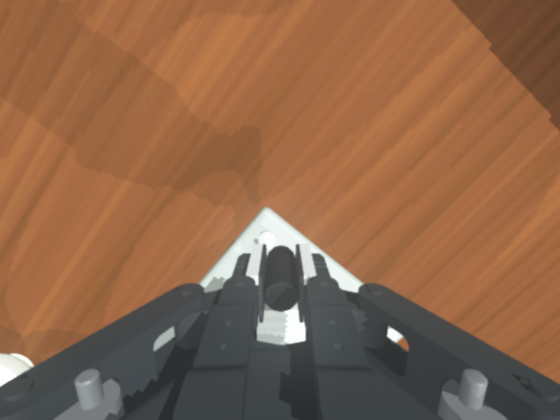

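```bash
python3 -m jog '[-0.7,11.1,0,0,0,7.5,-2.9,22,0,0,0,15,-6.5,32.5,0,0,0,22.5,-11.4,42.5,0,0,0,30,-17.6,51.7,0,0,0,37.5,-24.9,60.1,0,0,0,45,-33.3,67.4,0,0,0,52.5,-42.5,73.6,0,0,0,60,-52.5,78.5,0,0,0,67.5,-63,82.1,0,0,0,75]'; python3 -m jog '[0,0,0,0,0,0,0,0,0,0,0,0]';python3 look.py e wrist top|cut -c1-20|head -1
python3 - <<'E'
import numpy as np
from rig import *
s=get_state();p=s['position'];c=np.array([.578,.1622]);v=p[:2]-c
a=np.degrees(np.arctan2(v[1],v[0]));f=s['contact_force']
print(p,a,np.linalg.norm(v),f,'tang cw',f[0]*np.sin(np.radians(a))-f[1]*np.cos(np.radians(a)),s['width'])
E
```

```text
clock: 5.6
position: [0.6302, 0.233, 0.0815]
ee_rot: [-0.001, 0.893, 0.451, 0.002]
contact_force: [1.0, 5.3, -0.1]
width: 0.0152
clock: 5.85
position: [0.6302, 0.233, 0.0815]
ee_rot: [-0.001, 0.892, 0.453, 0.002]
contact_force: [2.9, 4.4, 0.4]
width: 0.0152
{'clock': 5.95, 'qpo
[0.63020695 0.23297866 0.0814753 ] 53.587192166915855 0.08794989977348283 [ 2.41954263  4.96416335 -0.48253488] tang cw -0.9995675434176512 0.015272526931615626
```

View pics/e_wrist.png

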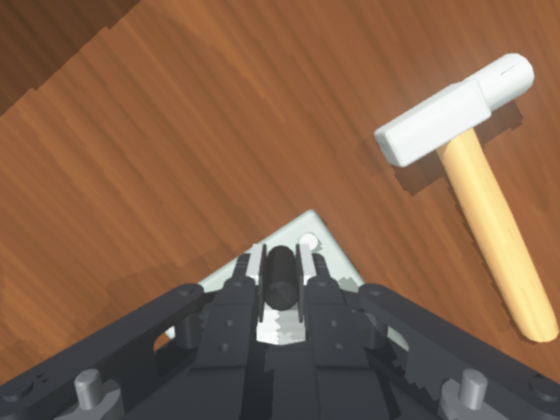

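View pics/e_top.png

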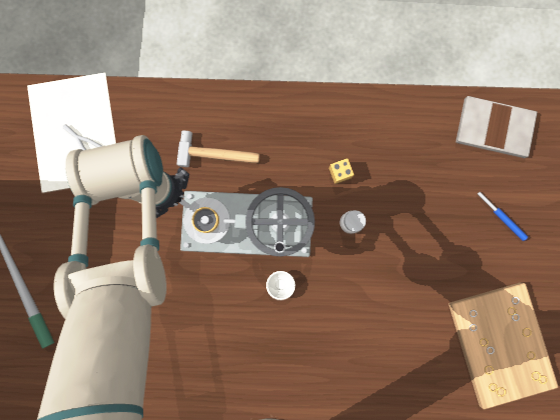

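```bash
cat > ang.py <<'E'
import numpy as np
from rig import *
s=get_state();p=s['position'];c=np.array([.5795,.164]);v=p[:2]-c
a=np.arctan2(v[1],v[0]);f=s['contact_force'];q=s['ee_rot']
print('t',s['clock'],'pos',(p*1000).round(1),'ang',np.degrees(a).round(1),'psi',np.degrees(2*np.arctan2(q[2],q[1])).round(1),'r',(np.linalg.norm(v)*1000).round(1),'Fcw on tool',(f[0]*np.sin(a)-f[1]*np.cos(a)).round(1),'Frad',(f[0]*np.cos(a)+f[1]*np.sin(a)).round(1),'Fz',f[2].round(1),'w',s['width'],'M',s['moment'].round(2))
E
python3 ang.py; python3 -m jog '[0,4.4,0,0,0,3,-0.4,8.9,0,0,0,6,-1,13.3,0,0,0,9,-1.9,17.7,0,0,0,12,-2.9,22,0,0,0,15,-2.9,22,0,0,0,15]'>/dev/null; python3 ang.py
```

```text
t 5.95 pos [630.2 233.   81.5] ang 53.7 psi 53.8 r 85.6 Fcw on tool -1.0 Frad 5.4 Fz -0.5 w 0.015272526931615626 M [ 0.66 -0.39 -0.08]
t 6.7 pos [646.9 217.5  81.5] ang 38.5 psi 38.8 r 86.0 Fcw on tool 0.1 Frad 6.0 Fz -1.7 w 0.014872266988789101 M [ 0.68 -0.54 -0.16]
```

```bash
python3 -m jog '[0,3,0,0,0,2,0,3,0,0,0,2]'>/dev/null; python3 ang.py;python3 -m jog '[0,2.2,0,0,0,1.5,0,2.2,0,0,0,1.5]'>/dev/null; python3 ang.py
```

```text
t 6.95 pos [648.1 216.   81.5] ang 37.2 psi 36.8 r 86.1 Fcw on tool -3.1 Frad 6.7 Fz -0.6 w 0.015125950946159594 M [ 0.95 -0.38  0.06]
t 7.2 pos [648.6 215.2  81.5] ang 36.5 psi 35.3 r 86.0 Fcw on tool -5.5 Frad 6.3 Fz -0.3 w 0.015897843224906248 M [ 1.19 -0.16  0.03]
```

```bash
python3 -m jog '[0,2.2,0,0,0,1.5,0,2.2,0,0,0,1.5]'>/dev/null; python3 ang.py;python3 -m jog '[0,2.2,0,0,0,1.5,0,2.2,0,0,0,1.5]'>/dev/null; python3 ang.py
```

```text
t 7.45 pos [648.6 214.9  81.4] ang 36.4 psi 33.8 r 85.8 Fcw on tool -10.5 Frad 5.9 Fz 1.0 w 0.015522833644503346 M [1.71 0.07 0.07]
t 7.7 pos [648.5 214.6  81.4] ang 36.3 psi 32.3 r 85.6 Fcw on tool -14.9 Frad 6.8 Fz 2.3 w 0.015700185258922278 M [2.18 0.46 0.08]
```

```bash
python3 -m jog '[-0.5,-9.6,0,0,0,-6.5,-2.5,-20.6,0,0,0,-14,-5.9,-31.2,0,0,0,-21.5,-10.7,-41.2,0,0,0,-29,-16.7,-50.6,0,0,0,-36.5,-23.9,-59,0,0,0,-44,-32.1,-66.5,0,0,0,-51.5,-41.2,-72.9,0,0,0,-59,-51.1,-78,0,0,0,-66.5,-51.1,-78,0,0,0,-66.5]'>/dev/null; python3 ang.py; python3 -m jog '[0,0,0,0,0,0]' >/dev/null; python3 ang.py
```

```text
t 8.95 pos [565.4 246.5  81.3] ang 99.7 psi 98.8 r 83.7 Fcw on tool 1.1 Frad -1.5 Fz 0.4 w 0.0150794485005215 M [-0.14 -0.17  0.07]
t 9.075 pos [565.7 246.6  81.3] ang 99.5 psi 98.8 r 83.8 Fcw on tool 0.6 Frad -1.5 Fz 1.3 w 0.01493315140044221 M [-0.19 -0.18  0.04]
```

```bash
python3 -m jog '[0,0,0,0,0,0,0,0,0,0,0,0,0,0,0,0,0,0,0,0,-30,0,0,0,0,0,-80,0,0,0,0,0,-130,0,0,0,0,0,-180,0,0,0,0,0,-180,0,0,0]' 0.4; python3 go.py .5205 -.0125 .26 90; python3 look.py f wrist side|cut -c1-20|head -1
```

```text
clock: 10.07
position: [0.5675, 0.2477, 0.2664]
ee_rot: [0.003, 0.65, 0.76, 0.004]
contact_force: [0.4, -0.6, 0.1]
width: 0.051
t 10.075 pos [567.5 247.7 266.4] psi 98.85 F [ 0.4 -0.6  0.1] w 51.0 q6 8.0
shift [-249.9  -86.5    5.2] turn [ 0.56 -0.13  8.85]
{'clock': 10.175, 'q
```

View pics/f_wrist.png

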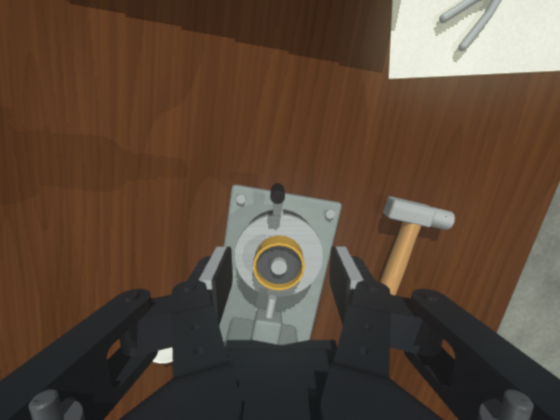

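View pics/f_side.png

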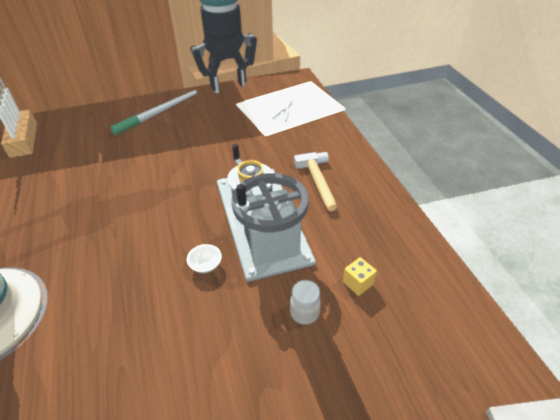

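Run:
```python
from geo import *
d=ld('f_wrist');im=d['frame'][:,:,::-1]
cv2.imwrite('pics/f_crop.png',cv2.resize(im[170:310,210:350],None,fx=4,fy=4,interpolation=cv2.INTER_CUBIC))
```

```text
(no output)
```

View pics/f_crop.png

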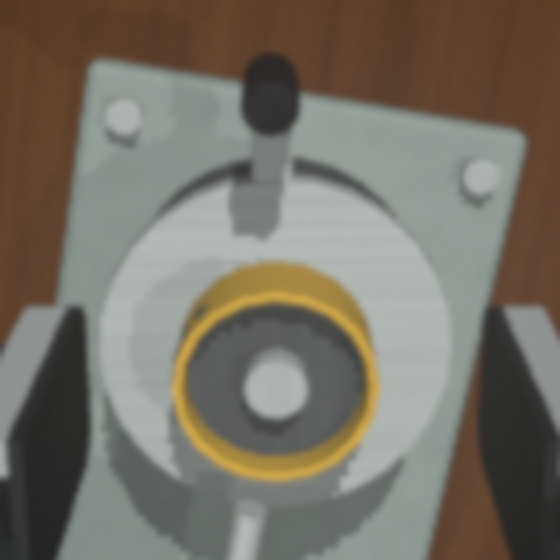

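```bash
python3 - <<'E'
from geo import *
d=ld('f_wrist')
c=lambda x,y:(210+(x+.5)/4-.5,170+(y+.5)/4-.5)
t=ray(d,c(276,387),.086);h=ray(d,c(275,338),.06);k=ray(d,c(270,107),.096)
print(t,h,k,np.linalg.norm(k-t),np.degrees(np.arctan2(*(k-t)[::-1])))
print('plate edge dir',ray(d,c(95,62),.014),ray(d,c(523,132),.014))
E
python3 go.py .5205 -.0125 .26 90
```

```text
[0.57913731 0.1613882 ] [0.57840834 0.16474195] [0.56466362 0.24498778] 0.08484325763318977 99.82231585901133
plate edge dir [0.50855672 0.23222161] [0.65231847 0.23028588]
t 10.175 pos [565.1 246.9 261.5] psi 98.85 F [ 0.5 -0.1 -0.7] w 51.2 q6 8.0
shift [-249.5  -83.9    1.4] turn [ 0.03 -0.01  8.85]
```

```bash
python3 -m jog '[-50,-17,0,0,0,2,-110,-37,0,0,0,5,-170,-57,0,0,0,8.8,-220,-75,0,0,0,8.8,-249.5,-84,0,0,0,8.8,-249.5,-84,0,0,0,8.8,-249.5,-84,0,0,0,8.8]' 0.4 >/dev/null;  python3 go.py .5205 -.0125 .18 90; python3 look.py g wrist top|cut -c1-20|head -1;python3 - <<'E'
from geo import *
d=ld('g_wrist')
print(proj(d,(.5205,-.0125,.195)))
E
```

```text
t 11.05 pos [520.2 -11.8 260.1] psi 90.04 F [-0.1  0.6  0.5] w 51.4 q6 -9.0
shift [-0.8  0.5 80.1] turn [-0.13 -0.07  0.04]
{'clock': 11.15, 'qp
[282.77725799 228.88409147]
```

View pics/g_wrist.png

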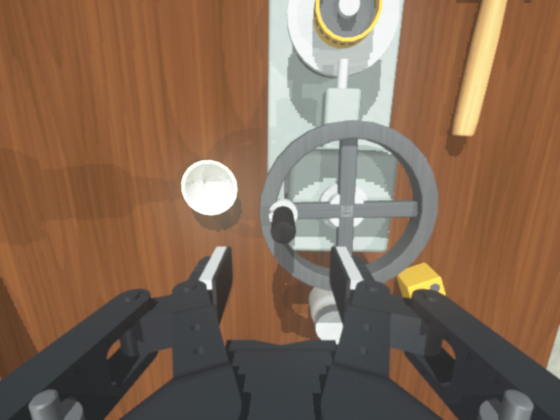

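View pics/g_top.png

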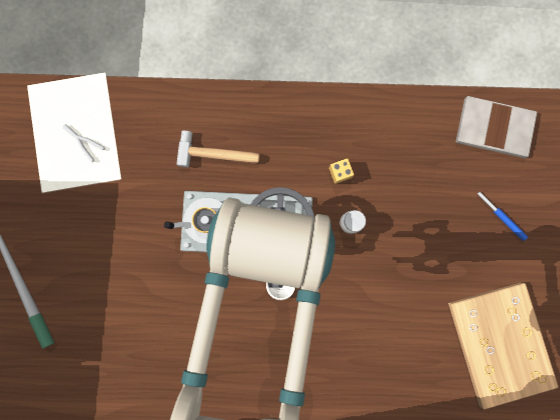

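```bash
python3 -m jog '[-0.5,0.5,40,0,0,0,-0.5,0.5,79,0,0,0,-0.5,0.5,79,0,0,0,-0.5,0.5,79,0,0,0]' 0.4 >/dev/null;  python3 go.py .5205 -.0125 .18 90;  python3 -m jog '[0,0,0,0,0,0,0,0,0,0,0,0,0,0,0,0,0,0,0,0,0,0,0,0,0,0,0,0,0,0]' 0.9 20 >/dev/null;  python3 go.py .5205 -.0125 .18 90; python3 look.py h wrist |cut -c1-20|head -1
```

```text
t 11.65 pos [522.2 -12.5 183.4] psi 90.12 F [ 1.7 -0.7 -0.2] w 51.5 q6 -9.0
shift [-0.  -1.7  3.4] turn [0.1  0.01 0.12]
t 12.275 pos [521.6 -13.1 183.7] psi 90.04 F [-1.7 -0.6  5.9] w 17.1 q6 -9.0
shift [ 0.6 -1.1  3.7] turn [0.12 0.01 0.04]
{'clock': 12.325, 'q
```

View pics/h_wrist.png

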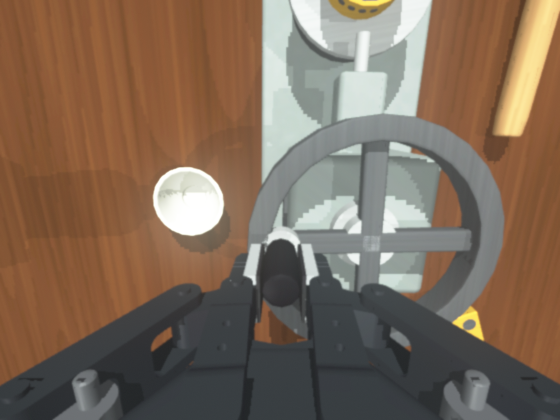

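```bash
cat > wang.py <<'E'
import numpy as np
from rig import *
s=get_state();p=s['position'];c=np.array([.5755,-.0118]);v=p[:2]-c
f=s['contact_force'];th=np.degrees(np.arctan2(v[1],-v[0]))
u=v/np.linalg.norm(v);cw=np.array([u[1],-u[0]])
print('t',s['clock'],'pos',(p*1000).round(1),'theta cw',th.round(1),'r',(np.linalg.norm(v)*1000).round(1),'F',f.round(1),'Frad',(f[:2]@u).round(1),'Fcw',(f[:2]@cw).round(1),'w',round(s['width']*1000,1))
E
python3 wang.py; python3 -m jog '[9.6,0.8,0,0,0,0,18.8,3.3,0,0,0,0,27.5,7.4,0,0,0,0,35.4,12.9,0,0,0,0,42.1,19.6,0,0,0,0,47.6,27.5,0,0,0,0,51.7,36.2,0,0,0,0,54.2,45.4,0,0,0,0,55,55,0,0,0,0,55,55,0,0,0,0]' > /dev/null; python3 wang.py
```

```text
t 12.325 pos [521.6 -13.  183.7] theta cw -1.3 r 53.9 F [-0.7 -0.3  6.1] Frad 0.7 Fcw -0.2 w 17.5
t 13.575 pos [578.1  43.  183.8] theta cw 92.7 r 54.8 F [1.9 2.6 4.6] Frad 2.7 Fcw 1.7 w 17.0
```

```bash
python3 -m jog '[-0.8,9.6,0,0,0,0,-3.3,18.8,0,0,0,0,-7.4,27.5,0,0,0,0,-12.9,35.4,0,0,0,0,-19.6,42.1,0,0,0,0,-27.5,47.6,0,0,0,0,-36.2,51.7,0,0,0,0,-45.4,54.2,0,0,0,0,-55,55,0,0,0,0,-55,55,0,0,0,0]' > /dev/null; python3 wang.py; python3 look.py i wrist side|cut -c1-20|head -1
```

```text
t 14.825 pos [631.6 -14.4 183.8] theta cw -177.4 r 56.1 F [ 0.  -2.2  5.7] Frad 0.1 Fcw 2.2 w 17.3
{'clock': 14.925, 'q
```

View pics/i_wrist.png

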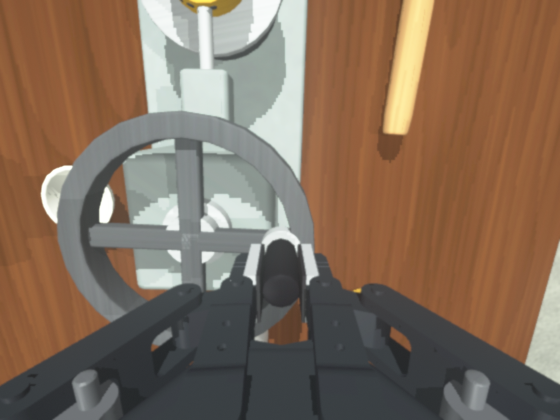

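```bash
python3 -m jog '[-9.6,-0.8,0,0,0,0,-18.8,-3.3,0,0,0,0,-27.5,-7.4,0,0,0,0,-35.4,-12.9,0,0,0,0,-42.1,-19.6,0,0,0,0,-47.6,-27.5,0,0,0,0,-51.7,-36.2,0,0,0,0,-54.2,-45.4,0,0,0,0,-55,-55,0,0,0,0,-55,-55,0,0,0,0]' > /dev/null; python3 wang.py; python3 -m jog '[0.8,-9.6,0,0,0,0,3.3,-18.8,0,0,0,0,7.4,-27.5,0,0,0,0,12.9,-35.4,0,0,0,0,19.6,-42.1,0,0,0,0,27.5,-47.6,0,0,0,0,36.2,-51.7,0,0,0,0,45.4,-54.2,0,0,0,0,55,-55,0,0,0,0,55,-55,0,0,0,0]' > /dev/null; python3 wang.py; python3 look.py j wrist side|cut -c1-20|head -1
```

```text
t 16.175 pos [575.7 -67.  183.7] theta cw -90.2 r 55.2 F [-0.6  3.4  7.2] Frad -3.4 Fcw 0.6 w 17.4
t 17.425 pos [521.6 -12.8 183.7] theta cw -1.0 r 53.9 F [-0.8  1.2  8.1] Frad 0.8 Fcw 1.2 w 17.5
{'clock': 17.525, 'q
```

View pics/j_wrist.png

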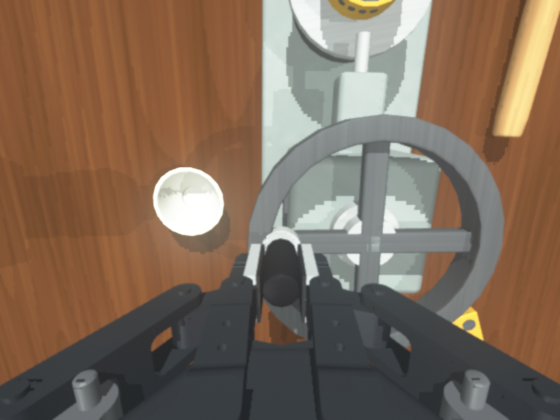

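```bash
python3 -m jog '[0,0,0,0,0,0,0,0,0,0,0,0,0,0,0,0,0,0,0,0,-30,0,0,0,0,0,-80,0,0,0,0,0,-100,0,0,0,-60,0,-100,0,0,0,-120,0,-100,0,0,0,-180,0,-100,0,0,0,-240,0,-100,0,0,0]' 0.4 >/dev/null; python3 -m jog '[-60,0,0,0,0,0,-120,0,0,0,0,0,-120,0,0,0,0,0,-120,0,0,0,0,0]' ;python3 look.py k top side|cut -c1-20|head -1
python3 - <<'E'
import cv2
im=cv2.imread('pics/k_top.png')[170:275,150:330]
cv2.imwrite('pics/k_crop.png',cv2.resize(im,None,fx=4.4,fy=4.4,interpolation=cv2.INTER_CUBIC))
E
```

```text
clock: 19.27
position: [0.5211, -0.3727, 0.2815]
ee_rot: [-0.001, 0.707, 0.707, 0.0]
contact_force: [0.8, -0.1, -0.8]
width: 0.051
{'clock': 19.375, 'q
```

View pics/k_top.png

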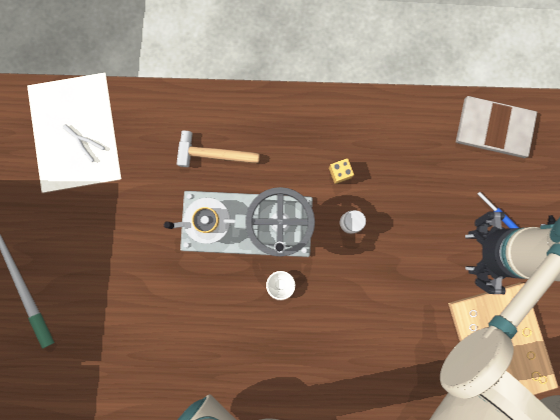

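View pics/k_crop.png

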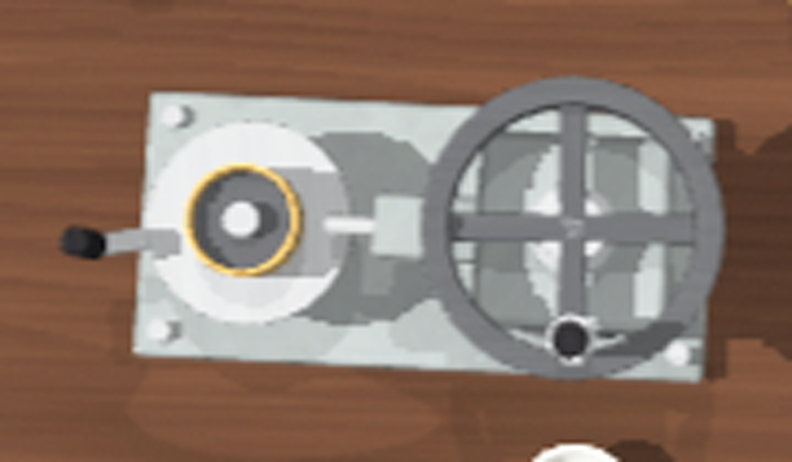

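View pics/k_side.png

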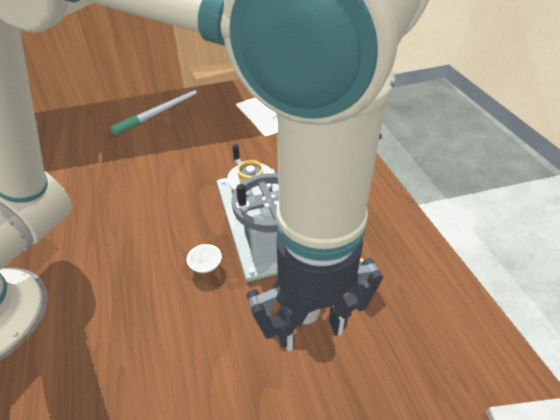

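```bash
python3 -c "
from geo import *
d=ld('k_top');c=lambda x,y:(150+(x+.5)/4.4-.5,170+(y+.5)/4.4-.5)
k=ray(d,c(73,242),.096)-ray(d,c(244,220),.086);print(np.degrees(np.arctan2(k[1],k[0])))
from rig import *
print(sign_off())"
```

```text
99.51497930941129
the job is handed in; nothing more can be done
None
```

I swung the table handle clockwise to its stop, turned it back four clicks, then turned the flywheel through one full clockwise revolution. I let go of everything and handed the job in at about 19 s. Nothing I measured failed, and the final pictures agree with the result.

- **Stop:** The handle started six clicks out. At the stop it moved only about 2° past the last click, at about 36.3° in the world frame. The force then rose to about 15 N without further movement, well above the 5 N of a click.
- **Four clicks back:** I turned it back 60° from the zero click. The measured difference was about 61°, with almost no force left at the knob. The wrist camera showed the handle 29.8° clockwise of where it started, which matches two clicks (six minus four). The top-view angle changed less neatly, from 127.7° to 99.5°. That is 28.2°, but the same click.
- **Flywheel:** The crank came back within about 0.3 mm and 0.3° of where it began, and in the top view it sits on the same pixel. I did not see the ram touch the band directly. In the half-turn picture the ram was extended towards the ring band.
- **Bystanders:** In the final pictures the hammer, jar, dish and dapping block look unmoved by eye. The arm is clear of everything.

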